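# Free the jammed knob chute

### The arm

A 6-joint arm with a two-finger parallel gripper is mounted at the origin on the work surface. World frame = base frame: x ahead of the robot, y to its left, z up, the work surface at z = 0. Lengths are in m, angles in degrees, forces in N, time in s.
With the tool pointing down it reaches from about 0.4 to 0.825 m from the base axis. Payload 7 kg.
Tool frame: the origin (TCP) lies midway between the tips of the shut fingers; the grasp point (between the pads) lies 19 mm behind it; z points along the fingers, y is the line along which they close (so a half turn about z gives the same grasp; the last joint's range is limited). The gripper opens to 88 mm and grips with 3 to 60 N. Pads are 19 mm wide; open, the fingers measure 130 mm over their backs; the gripper's body (78 mm by 193 mm) begins 47 mm behind the grasp point.
Start: joints at [-48.925, 20.546, 0.682, 0, -70.136, -16.507], TCP at [0.281, -0.614, 0.191] pointing down, gripper open.
Joint ranges: [-176.03, 176.03], [-82.01, 121.73], [-58.28, 71.71], [-173.87, 95.51], [-174.79, -0.11], [-173.66, 173.66]. Speed limits (degrees/s): [136.94, 136.94, 172.46, 180, 180, 180].

### API

Orientations are given as a 3x3 rotation matrix whose columns are the frame's x, y, z axes.
In Python, from rig import robot gives the robot as it stands. Calls block until the motion is done:
- robot.goto(position, orientation): joint-space move of the TCP to a pose.
- robot.servo_line(position, ori=None, speed=0.15): straight line of the TCP; ori=None keeps the orientation; speed is the mean speed in m/s.
- robot.movej(angles): joint-space move.
- robot.move_gripper(opening): opening from 0.0 (shut) to 1.0 (fully open); the grip force is fixed at half the most; returns when the fingers have stopped.
- robot.dwell(seconds).
- robot.ik(position, orientation): joint angles nearest the present ones, or None.
- robot.grab_frame(name): name is "scene" or "top" or "wrist"; returns (picture, depth): 480x640x3 uint8, red, green, blue; 480x640 float32, m along the optical axis (not along the pixel's ray), 0 where there is no reading.
- robot.camera_info(name): a dict with "vfov" (degrees; the focal length in pixels is half the picture's height over the tangent of half this angle, whatever the lens; pixels are square), "cx", "cy" (the principal point, pixels), "view" (4x4, takes a point from world to camera coordinates); the wrist camera has in their place "T_tool_cam" (4x4, takes a point from camera to tool coordinates, whose origin is the TCP and whose axes are the flange's). Camera axes: x right, y down, z forward; pixel columns grow to the right and rows downward; lengths in m; the calibration is good to about 2 mm. The wrist camera is an equidistant fisheye: a pixel r from the principal point sees the ray r / f radians off the axis. A picture is of the moment at which its call begins: read the wrist's pose just before it. camera_info takes no time and is no camera call.
A pose or a line that the arm cannot do raises robot.Unreachable and nothing moves.
- robot.job_done(): hands the job in; it is judged then, once.
Readings, each from a call of its own:
- robot.read_t(): time.
- robot.read_qpos(): joint angles.
- robot.read_qvel(): joint speeds.
- robot.read_effort(): joint torques, N m.
- robot.read_position(): TCP position.
- robot.read_tcp_rot(): TCP orientation.
- robot.read_force(): force on the tool from outside, world axes, zero at the start.
- robot.read_ft_torque(): the same for the moment, N m.
- robot.read_grip_width(): opening from 0.0 (shut) to 1.0 (fully open).
- robot.read_finger_force(): force on a finger pad.
Only numpy, scipy, OpenCV 4.12 (cv2) and the standard library are available. Lean on these libraries where they do the work, as an engineer would, in place of code of your own. Each camera call takes 0.05 s, during which the arm holds its last target. There are 200 camera calls.

### The job

The wooden shoe-tree knobs have jammed at the narrow opening of the green feed chute. Stand the blue box on the table below the end of the spout, its middle on the spot where the knobs will fall, and let go of it; then nudge one of the two wedged knobs back uphill so that all four knobs run down into the box. Do not lift the knobs off the chute, leave the box under the spout, and leave the other things on the bench where they are.

Things in the scene. Friction and masses are not known exactly. Their poses are not given: they have to be found in the camera images.
- chute: fixed gravity chute, green board with pale wooden walls. Origin on the table straight below the throat (narrow opening); x points UPHILL, level; y left when looking uphill; z up. Flat floor sloping 15 degrees: its height = 0.111 m + 0.268 x. Legs stand at x of 25 mm and more; the space below the spout is free, at least 80 mm high
- throat (a point): middle of the narrow opening, on the chute's floor. Upstream of it (chute x 0 to 103 mm) two straight walls, 24 mm high, each 35 degrees from the x axis, form a funnel; at x = 0 the opening between their ends is 66 mm wide (y -33 to +33 mm)
- lip (a point): middle of the spout's free lower edge, on the floor, at chute x = -68 mm, 93 mm above the table (board 8 mm thick). The spout runs from the throat to here, open above, 91 mm wide inside, side walls 18 mm high
- drop (a point): point on the table in front of and below the lip (47 mm farther downhill than the lip) where the middle of the catch box belongs: rolling knobs fall just past the lip
- catch_center (a point): centre (half-way up) of the blue open-topped square catch box, 140 x 140 mm outside, 55 mm high, walls 6 mm thick, 0.25 kg, empty, axes along its sides; a wall can be pinched from above, and the box can be lifted or slid. The box may stand under the spout at any yaw
- knob1_center (a point): centre of a turned wooden ball knob, 40 mm across, 24 g, brown with a small brass spot; it rolls. One of the two knobs wedged side by side across the throat, each leaning on one funnel wall and on the other (chute y = +20 mm); they stay wedged until one of the two is pushed uphill some 15 mm or more; then the batch rolls on, though it may wedge again and need another nudge, two or three abreast, and need another nudge
- knob2_center (a point): centre of a turned wooden ball knob, 40 mm across, 24 g, brown with a small brass spot; it rolls. One of the two knobs wedged side by side across the throat, each leaning on one funnel wall and on the other (chute y = -20 mm); they stay wedged until one of the two is pushed uphill some 15 mm or more; then the batch rolls on, though it may wedge again and need another nudge, two or three abreast, and need another nudge
- knob3_center (a point): centre of a turned wooden ball knob, 40 mm across, 24 g, brown with a small brass spot; it rolls. One of the two that queue behind the wedged pair
- knob4_center (a point): centre of a turned wooden ball knob, 40 mm across, 24 g, brown with a small brass spot; it rolls. One of the two that queue behind the wedged pair
- polish_tin_mid (a point): bystander to be left alone: flat round shoe-polish tin, black with a red lid, 74 mm across, 28 mm high; point at its middle
- cream_tin_mid (a point): bystander to be left alone: round steel tin with a yellow lid, 62 mm across, 39 mm high; point at its middle
- glue_jar_mid (a point): bystander to be left alone: glass jar with a red lid, 66 mm across, 85 mm high; point at its middle
- hammer_mid (a point): bystander to be left alone: hammer lying flat; point at its middle
- brush_mid (a point): bystander to be left alone: hand brush lying flat; point at its middle
- driver_mid (a point): bystander to be left alone: screwdriver lying flat; point at its middle
There are look-alikes about, which are no part of the job. Leave any purple look-alike of the part that bears knob3_center alone.

How it is judged (in metres and radians):
On the way, in this order (a step that is already met when the one before it is completed fails the run):
1. the empty box stands on the table under the spout, its middle within 30 mm of the drop point, released (horizontal distance between catch_center and drop below 0.03 m and height (world z) of catch_center below 0.033 m and angle between catch_center's own z axis and vertical below 0.06 rad and contact force between the fingers and catch_box below 0.1 N and linear speed of catch_box below 0.02 m/s), for 0.2 s.
2. one of the two wedged knobs is pushed back uphill, at least 6 mm (x of any of knob1_center, knob2_center in the frame of chute above 0.0165711 m).
At the end, for the whole second after the job is handed in: all four knobs lie at rest inside the box, which stands upright on the table with its middle within 45 mm (horizontally) of the drop point under the spout (x of knob1_center in the frame of catch_center between -0.064 and 0.064 m and y of knob1_center in the frame of catch_center between -0.064 and 0.064 m and z of each of knob1_center, knob2_center, knob3_center, knob4_center in the frame of catch_center below 0.035 m and linear speed of each of knob1, knob2, knob3, knob4 below 0.06 m/s and x of knob2_center in the frame of catch_center between -0.064 and 0.064 m and y of knob2_center in the frame of catch_center between -0.064 and 0.064 m and x of knob3_center in the frame of catch_center between -0.064 and 0.064 m and y of knob3_center in the frame of catch_center between -0.064 and 0.064 m and x of knob4_center in the frame of catch_center between -0.064 and 0.064 m and y of knob4_center in the frame of catch_center between -0.064 and 0.064 m and horizontal distance between catch_center and drop below 0.045 m and height (world z) of catch_center below 0.033 m and angle between catch_center's own z axis and vertical below 0.06 rad); the robot touches nothing.
It fails at once if a knob is lifted off the chute (centre more than 0.21 m above the table) (height (world z) of any of knob1_center, knob2_center, knob3_center, knob4_center above 0.21 m).
It fails at once if a bystander is moved by more than 40 mm (distance of any of polish_tin_mid, cream_tin_mid, glue_jar_mid, hammer_mid, brush_mid, driver_mid from where it was at the start of the episode above 0.04 m).
It also fails if it takes over 64 s, if anything falls off the work surface, if the arm or the gripper's body presses on something with over 40 N, if the wrist force passes 120 N, or if a joint passes its speed limit or range.

## Working session

There is one attempt and no reset: what is moved stays moved. The work goes in short steps, each a Python script; the robot and the scene stay as the last script left them, time stands still between calls to the robot, and variables do not carry over. Pictures are saved under pics/ and viewed, at most 10 in all, crops included, and the job is handed in when it is done.

```bash
mkdir -p pics; ls; cat > h.py <<'E'
import numpy as np, cv2
from rig import robot
def grab(n):
    im,d=robot.grab_frame(n); return im,d
def world(n,u,v,d):
    c=robot.camera_info(n); f=240/np.tan(np.radians(c["vfov"])/2)
    p=np.array([(u-c["cx"])/f*d,(v-c["cy"])/f*d,d,1.0]); return (np.linalg.inv(c["view"])@p)[:3]
def cloud(n,d):
    c=robot.camera_info(n); f=240/np.tan(np.radians(c["vfov"])/2)
    v,u=np.mgrid[:480,:640]; P=np.stack([(u-c["cx"])/f*d,(v-c["cy"])/f*d,d,np.ones_like(d)],-1)
    return (P@np.linalg.inv(c["view"]).T)[...,:3]
E
python3 - <<'E'
from h import *
for n in ("scene","top"):
    im,d=grab(n); cv2.imwrite(f"pics/{n}0.png",im[...,::-1]); np.savez(f"{n}0.npz",im=im,d=d,P=cloud(n,d))
    print(n,robot.camera_info(n),d.min(),d.max())
print(robot.read_tcp_rot(),robot.read_t())
E
```

```text
pics
scene {'vfov': 53.13402744777542, 'cx': 323.18552848283673, 'cy': 240.89704186750788, 'view': array([[-0.76833308,  0.63992452,  0.01268367,  0.40552748],
       [ 0.47413732,  0.5823669 , -0.66033522, -0.20685914],
       [-0.42995125, -0.50134359, -0.75086385,  1.60059658],
       [ 0.        ,  0.        ,  0.        ,  1.        ]])} 0.0 3.7663465
top {'vfov': 48.35370259736153, 'cx': 321.4127991559207, 'cy': 231.25231945619123, 'view': array([[-8.54773761e-04, -9.99959867e-01,  8.91821861e-03,
         3.14714426e-02],
       [-9.92463405e-01, -2.44526790e-04, -1.22541138e-01,
         5.80806888e-01],
       [ 1.22538400e-01, -8.95575055e-03, -9.92423365e-01,
         1.34692654e+00],
       [ 0.00000000e+00,  0.00000000e+00,  0.00000000e+00,
         1.00000000e+00]])} 0.0 2.329945
[[-9.09519035e-01 -4.15661554e-01 -7.73276117e-04]
 [-4.15662243e-01  9.09518102e-01  1.31248766e-03]
 [ 1.57757967e-04  1.51515419e-03 -9.99998840e-01]] 0.1
```

View pics/top0.png

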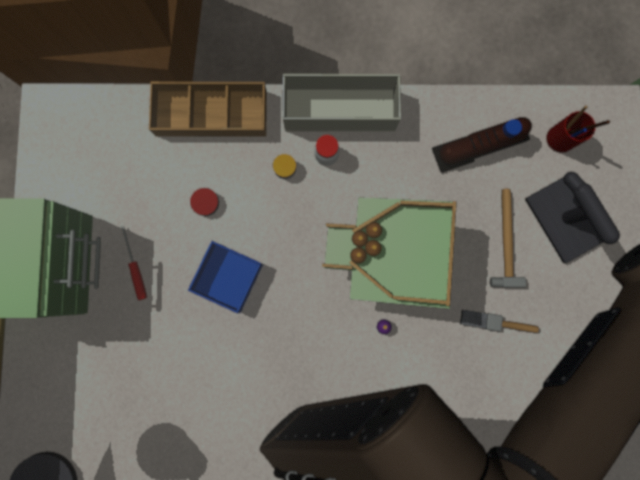

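View pics/scene0.png

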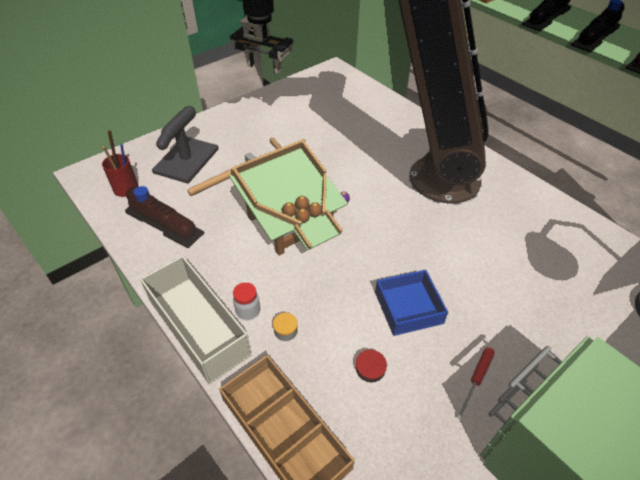

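Top view: the box is at (226,277), the spout points left with its lip at about (326,246), and the knobs are at (360,238), (358,256), (374,230) and (374,248). The purple look-alike at (384,327) is to be ignored. The other brown and blue things, the brush at (483,145) with its blue cap and the cup at (570,132), aren't candidates. Next I'll measure from depth and check one close crop.

```bash
python3 - <<'E'
from h import *
from scipy.optimize import least_squares
out=[]
for n in ("top","scene"):
    z=np.load(n+"0.npz"); im,d,P=z["im"],z["d"],z["P"]; hsv=cv2.cvtColor(im,cv2.COLOR_RGB2HSV)
    ok=d>0; H,S,V=[hsv[...,i].astype(int) for i in range(3)]
    near=ok&(P[...,2]>.07)&(P[...,2]<.2)&(P[...,0]>.3)&(P[...,0]<.75)&(abs(P[...,1])<.35)
    g=near&(H>40)&(H<75)&(S>50)
    print(n,"table z",np.median(P[ok&(P[...,2]<.03)&(P[...,2]>-.03)][:,2]))
    A=P[g]; 
    for _ in range(4):
        c,*_r=np.linalg.lstsq(np.c_[A[:,:2],np.ones(len(A))],A[:,2],rcond=None)
        r=A@[c[0],c[1],-1]+c[2]; A=A[abs(r)<.006]
    up=c[:2]/np.hypot(*c[:2]); print("slope",np.degrees(np.arctan(np.hypot(*c[:2]))),"uphill",up,np.degrees(np.arctan2(up[1],up[0])),len(A))
    left=np.array([-up[1],up[0]])
    s=A[:,:2]@up; t=A[:,:2]@left
    print("s range",np.percentile(s,[0,.5,99.5,100])); s0=np.percentile(s,.5)
    m=(s<s0+.045); print("spout t",np.percentile(t[m],[0,1,99,100]))
    # walls: points 12-30mm above floor, pale
    Q=P[near]; h=Q[:,2]-(Q[:,:2]@c[:2]+c[2])
    W=Q[(h>.014)&(h<.032)]; ws=W[:,:2]@up; wt=W[:,:2]@left; 
    m=ws<s0+.05; print("spout wall t",np.percentile(wt[m],[1,25,50,75,99]),"s min",ws.min())
    # throat s from plane height .111
    print("s where z=.111", (.111-c[2])/np.hypot(*c[:2]), "z=.093",(.093-c[2])/np.hypot(*c[:2]))
    # knobs
    k=near&(h_:=(P[...,2]-(P[...,:2]@c[:2]+c[2]))>.018)&(P[...,2]-(P[...,:2]@c[:2]+c[2])<.05)&(V<150)&((H<18)|(H>165))
    cv2.imwrite(f"pics/k_{n}.png",k.astype(np.uint8)*255)
    b=ok&(H>105)&(H<130)&(S>120)&(P[...,2]>.045)&(P[...,2]<.065)&(P[...,1]>.05)
    R=P[b][:,:2].astype(np.float32); rc=cv2.minAreaRect(R*1000); print("box",rc,len(R),np.median(P[b][:,2]))
z=np.load("top0.npz"); a=cv2.resize(z["im"][190:315,300:470],None,fx=4.5,fy=4.5,interpolation=cv2.INTER_CUBIC)[...,::-1]
cv2.imwrite("pics/crop.png",a)
E
```

```text
top table z 0.000916651979491534
slope 14.976782585351415 uphill [-0.09612647 -0.99536913] -95.51615857214013 7685
s range [-0.06643859 -0.04254008  0.21177685  0.22122854]
spout t [0.41380181 0.41871132 0.60834086 0.63939532]
spout wall t [0.48066896 0.48639831 0.53561241 0.5810041  0.58695054] s min -0.07771069638039156
s where z=.111 -0.006453807868128433 z=.093 -0.07373977313381763
box ((463.3992919921875, 275.5317077636719), (138.64645385742188, 134.47012329101562), 65.67568969726562) 364 0.054764995428173924
scene table z 0.0016895296079311173
slope 14.969141219495018 uphill [-0.09652389 -0.99533067] -95.53903568573304 5022
s range [-0.07313416 -0.06996404  0.21445894  0.21933256]
spout t [0.48996848 0.49081692 0.5917184  0.59254161]
spout wall t [0.48116234 0.48694872 0.58174955 0.58607334 0.59026931] s min -0.07803409497670316
s where z=.111 -0.00805090408774958 z=.093 -0.07537283265959466
box ((467.4065246582031, 276.22174072265625), (142.1586151123047, 138.5922088623047), 65.41703033447266) 555 0.05389932986584012
```

View pics/crop.png

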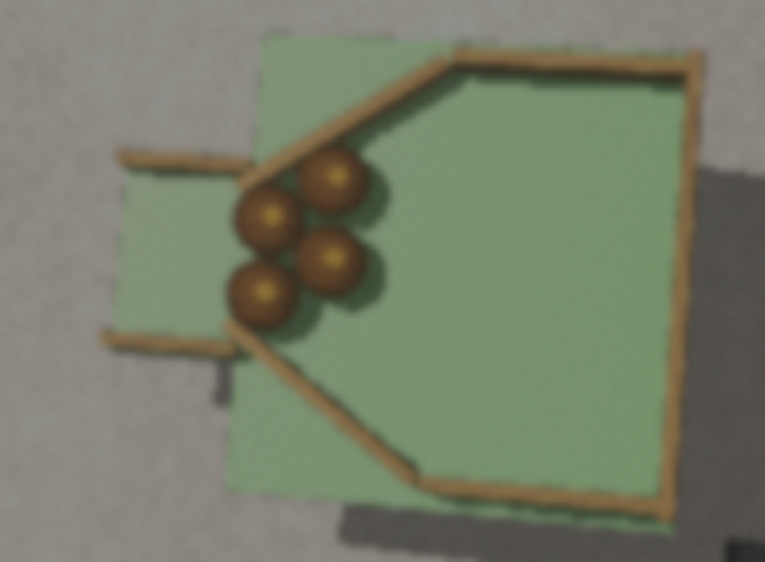

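The crop shows the spout walls at crop (122,158) and (105,339), the wedged knobs at (270,217) and (262,296), and the queue at (334,180) and (331,262). All four are brown with a brass spot. Next I'll refine the chute frame from these pixels, then pick the box by its downhill-side wall.

```bash
cat >> h.py <<'E'
up=np.array([-.0963,-.99535]); left=np.array([-up[1],up[0]])
def ray(n,u,v,z):
    a,b=world(n,u,v,.5),world(n,u,v,1.5); return a+(b-a)*(z-a[2])/(b[2]-a[2])
def Rdown(deg):  # tool y axis at yaw deg
    a,b=np.cos(np.radians(deg)),np.sin(np.radians(deg))
    return np.array([[-b,a,0],[a,b,0],[0,0,-1.]])
E
python3 - <<'E'
from h import *
def st(p): return np.round([p[:2]@up,p[:2]@left],4)
c=lambda x,y:(300+x/4.5,190+y/4.5)
for nm,(x,y),z in [("wl+",(122,158),.112),("wl-",(105,339),.112),("wt+",(250,166),.13),("wt-",(232,350),.13),("k+",(270,217),.1345),("k-",(262,296),.1345),("q+",(334,180),.144),("q0",(331,262),.144),("lip",(118,248),.093)]:
    p=ray("top",*c(x,y),z+.001); print(nm,p.round(4),st(p))
P=np.load("top0.npz")["P"]
for u,v in [(205,202),(95,260),(137,280),(60,250),(285,166)]: print(u,v,P[v,u].round(3))
for w in (0.065,):
  for pos,yaw in [((.493,.337,.12),65.5),((.550,.133,.05),84.5)]:
    for y in (yaw,yaw+180): print(yaw,y,robot.ik(np.array(pos),Rdown(y)))
E
```

```text
wl+ [0.5864 0.0181 0.113 ] [-0.0744  0.5819]
wl- [0.4881 0.0274 0.113 ] [-0.0743  0.4832]
wt+ [ 0.5797 -0.0501  0.131 ] [-0.0059  0.5818]
wt- [ 0.4812 -0.0397  0.131 ] [-0.0068  0.4828]
k+ [ 0.5517 -0.0602  0.1355] [0.0068 0.5549]
k- [ 0.5095 -0.0556  0.1355] [0.0062 0.5125]
q+ [ 0.5703 -0.0936  0.145 ] [0.0382 0.5767]
q0 [ 0.5268 -0.0914  0.145 ] [0.0403 0.5331]
lip [0.5391 0.02   0.094 ] [-0.0718  0.5347]
205 202 [0.659 0.336 0.025]
95 260 [0.505 0.599 0.063]
137 280 [0.456 0.505 0.024]
60 250 [0.519 0.631 0.182]
285 166 [0.752 0.126 0.04 ]
65.5 65.5 [  53.08957254   16.43591622  -15.05616463    0.          -58.50791915
 -167.58957254]
65.5 245.5 [ 53.08957254  16.43591622 -15.05616463   0.         -58.50791915
  12.41042746]
84.5 84.5 [  33.40757232   17.94898886  -23.59875636    0.          -48.45225478
 -128.90757232]
84.5 264.5 [ 33.40757232  17.94898886 -23.59875636   0.         -48.45225478
  51.09242768]
```

```bash
python3 - <<'E'
from h import *
a=np.radians(65.5); g=np.array([.4655,.276])+.067*np.array([np.cos(a),np.sin(a)])
p=robot.read_position(); robot.servo_line([p[0],p[1],.38],speed=.3)
R=Rdown(245.5)
robot.goto([*g,.35],R); robot.goto([*g,.10],R)
robot.move_gripper(.7)
im,d=grab("wrist"); cv2.imwrite("pics/w1.png",im[...,::-1])
ci=robot.camera_info("wrist"); T=np.array(ci["T_tool_cam"]); f=240/np.tan(np.radians(ci["vfov"])/2)
print(ci,robot.read_t(),robot.read_position(),robot.read_tcp_rot().round(3))
# project the box rim corners for checking
c0=np.array([.4655,.276]); e=np.array([np.cos(a),np.sin(a)]); n=np.array([-e[1],e[0]])
Rt=robot.read_tcp_rot(); pt=robot.read_position()
for i,j in [(1,1),(1,-1),(-1,-1),(-1,1)]:
    w=np.r_[c0+.07*(i*e+j*n),.055]; q=np.linalg.inv(T)@np.r_[Rt.T@(w-pt),1]
    th=np.arctan2(np.hypot(q[0],q[1]),q[2]); k=f*th/np.hypot(q[0],q[1]); print(i,j,ci["cx"]+q[0]*k,ci["cy"]+q[1]*k)
E
```

```text
{'vfov': 65.70646984690485, 'cx': 315.86259523615894, 'cy': 233.7552061759289, 'T_tool_cam': array([[-5.08012798e-04, -9.65023801e-01, -2.62161794e-01,
         7.03559114e-02],
       [ 9.99999628e-01, -3.07511593e-04, -8.05825291e-04,
        -9.14617235e-04],
       [ 6.97022794e-04, -2.62162105e-01,  9.65023598e-01,
        -1.93713339e-01],
       [ 0.00000000e+00,  0.00000000e+00,  0.00000000e+00,
         1.00000000e+00]])} 6.0 [0.49325592 0.33694824 0.0999375 ] [[ 0.91  -0.415 -0.   ]
 [-0.415 -0.91  -0.   ]
 [-0.     0.    -1.   ]]
1 1 313.30111304455176 332.7310659957798
1 -1 312.7894801342285 135.7000890712172
-1 -1 512.9279893312843 144.84997611739894
-1 1 489.8207224554428 325.4768812333692
```

View pics/w1.png

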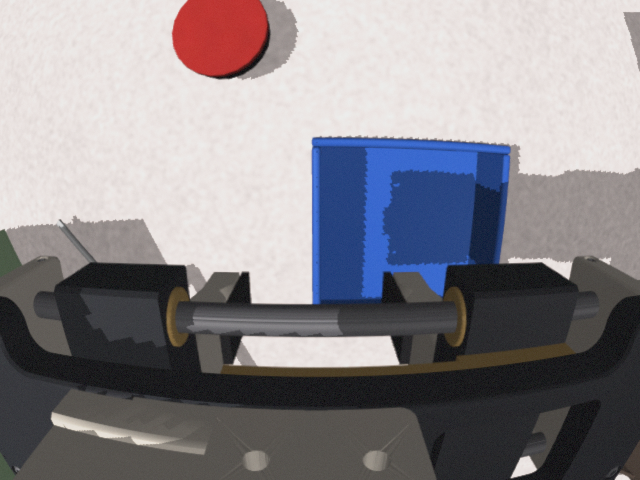

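The predicted rim corners (313,136) and (513,145) match the seen ones (314,138) and (510,147), so the box pose is good and I'll grasp it.

```bash
python3 - <<'E'
from h import *
drop=-.119*up+.533*left; g=drop-.067*up; print(drop,g)
p=robot.read_position()
robot.servo_line([p[0],p[1],.024],speed=.1); robot.move_gripper(0)
print(robot.read_grip_width()*.088,robot.read_finger_force(),robot.read_position())
robot.servo_line([p[0],p[1],.036],speed=.08)
robot.servo_line([*g,.036],Rdown(264.5),speed=.12)
print(robot.read_force(),robot.read_grip_width()*.088)
for n in ("scene","top"):
    im,d=grab(n); np.savez(n+"1.npz",im=im,d=d,P=cloud(n,d)); cv2.imwrite(f"pics/{n}1.png",im[...,::-1])
robot.servo_line([*g,.0235],speed=.05)
print(robot.read_force(),robot.read_position(),robot.read_t())
E
```

```text
[0.54198125 0.06711875] [0.54843335 0.1338072 ]
0.0006891012628377998 0.0 [0.49325236 0.33695448 0.02399115]
[ 0.15184959 -0.31056416 -0.96422803] 0.0003578905481720234
[-0.10211537  0.95659751 -0.22397849] [0.54807043 0.13360191 0.02291416] 10.7167
```

View pics/scene1.png

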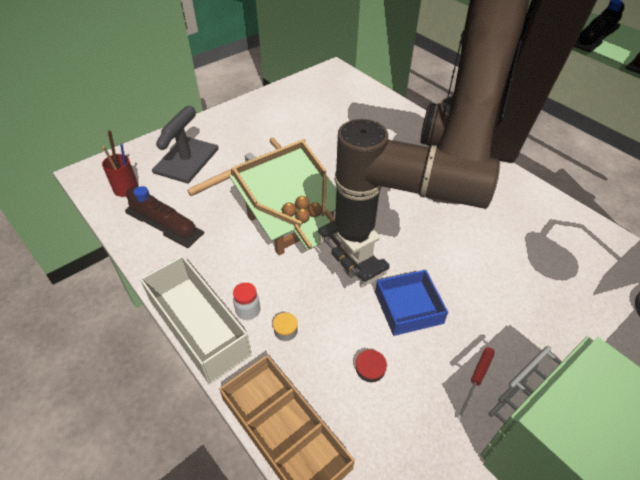

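The pinch missed: the grip width was about 0 and scene1 shows the box unmoved at (411,302). The bench is undisturbed. I'll go back, check that the wall is between the fingers, and close while watching the width.

```bash
python3 - <<'E'
from h import *
z=np.load("top1.npz"); im,d,P=z["im"],z["d"],z["P"]; hsv=cv2.cvtColor(im,cv2.COLOR_RGB2HSV)
b=(d>0)&(hsv[...,0]>105)&(hsv[...,0]<130)&(hsv[...,1]>120)&(P[...,2]>.045)&(P[...,2]<.065)&(P[...,1]>.05)
print(cv2.minAreaRect((P[b][:,:2]*1000).astype(np.float32)),b.sum())
a=np.radians(65.5); g=np.array([.4655,.276])+.067*np.array([np.cos(a),np.sin(a)])
p=robot.read_position(); robot.servo_line([p[0],p[1],.1],speed=.25)
robot.move_gripper(.7)
robot.servo_line([*g,.1],Rdown(245.5),speed=.25)
robot.servo_line([*g,.024],speed=.12)
print(robot.read_position(),robot.read_force())
im,d=grab("wrist")
for o in (.4,.2,.1,0):
    robot.move_gripper(o); print(o,robot.read_grip_width(),robot.read_finger_force(),robot.read_force().round(2))
im2,_=grab("wrist"); print(robot.read_t())
cv2.imwrite("pics/w2.png",np.vstack([im[100:400],im2[100:400]])[...,::-1])
E
```

```text
((435.2684326171875, 226.18194580078125), (55.09757614135742, 142.3395233154297), 49.063289642333984) 185
[0.49384075 0.33709743 0.02459913] [-0.20732131  0.07932335  0.37107512]
0.4 0.4010433740858498 0.0 [ 0.2  -1.03  0.66]
0.2 0.20113685523680755 0.0 [0.4  0.52 0.09]
0.1 0.10180568079049622 0.0 [ 0.8   0.12 -0.17]
0 0.0009879869947343105 0.0 [ 0.22 -0.21  0.49]
16.2833
```

View pics/w2.png

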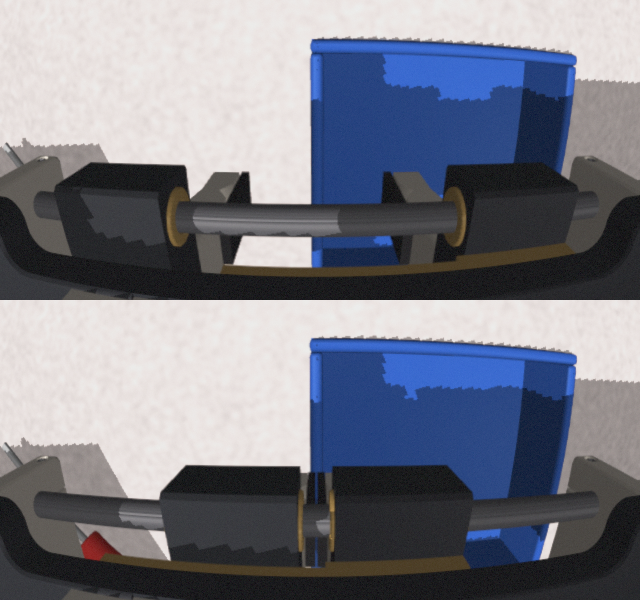

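The wall does sit at u≈315, between the fingers in the picture, but nothing gets gripped. I'll use wrist depth to see where the fingertips really are relative to the rim.

```bash
python3 - <<'E'
from h import *
im,d=grab("wrist"); ci=robot.camera_info("wrist"); T=np.array(ci["T_tool_cam"]); f=240/np.tan(np.radians(ci["vfov"])/2)
v,u=np.mgrid[:480,:640]; X=u-ci["cx"]; Y=v-ci["cy"]; r=np.hypot(X,Y)+1e-9; t=np.tan(r/f)/r
P=(np.stack([X*t*d,Y*t*d,d,np.ones_like(d)],-1)@T.T)[...,:3]*1000
for vv in (200,240,262,270,275,280,290,300,310,330,350): print(vv,[ (uu,*P[vv,uu].round(0).astype(int),*im[vv,uu]) for uu in (292,302,308,315,322,328,340)])
near=(d>0)&(abs(P[...,0])<14)&(abs(P[...,1])<40)
h,e=np.histogram(P[near][:,2],bins=range(-120,40,5)); print(dict(zip(e,h)))
print(robot.read_position())
E
```

```text
200 [(292, np.int64(32), np.int64(-15), np.int64(24), np.uint8(236), np.uint8(231), np.uint8(229)), (302, np.int64(32), np.int64(-9), np.int64(24), np.uint8(237), np.uint8(231), np.uint8(230)), (308, np.int64(32), np.int64(-6), np.int64(23), np.uint8(234), np.uint8(229), np.uint8(228)), (315, np.int64(42), np.int64(-1), np.int64(-30), np.uint8(70), np.uint8(114), np.uint8(216)), (322, np.int64(42), np.int64(2), np.int64(-30), np.uint8(29), np.uint8(54), np.uint8(108)), (328, np.int64(33), np.int64(6), np.int64(18), np.uint8(41), np.uint8(68), np.uint8(128)), (340, np.int64(33), np.int64(13), np.int64(19), np.uint8(36), np.uint8(65), np.uint8(127))]
240 [(292, np.int64(7), np.int64(-16), np.int64(23), np.uint8(236), np.uint8(230), np.uint8(228)), (302, np.int64(7), np.int64(-10), np.int64(24), np.uint8(234), np.uint8(228), np.uint8(225)), (308, np.int64(7), np.int64(-6), np.int64(24), np.uint8(231), np.uint8(225), np.uint8(222)), (315, np.int64(23), np.int64(-1), np.int64(-31), np.uint8(34), np.uint8(62), np.uint8(124)), (322, np.int64(23), np.int64(2), np.int64(-29), np.uint8(34), np
[... 6292 characters left out ...]
t64(630), np.int64(-80): np.int64(0), np.int64(-75): np.int64(3), np.int64(-70): np.int64(95), np.int64(-65): np.int64(95), np.int64(-60): np.int64(117), np.int64(-55): np.int64(196), np.int64(-50): np.int64(137), np.int64(-45): np.int64(114), np.int64(-40): np.int64(53), np.int64(-35): np.int64(188), np.int64(-30): np.int64(49), np.int64(-25): np.int64(0), np.int64(-20): np.int64(0), np.int64(-15): np.int64(0), np.int64(-10): np.int64(0), np.int64(-5): np.int64(0), np.int64(0): np.int64(0), np.int64(5): np.int64(0), np.int64(10): np.int64(0), np.int64(15): np.int64(2129), np.int64(20): np.int64(1919), np.int64(25): np.int64(177), np.int64(30): np.int64(0)}
[0.49327592 0.33697908 0.02399026]
```

Wrist depth shows the shut fingertips at tool z≈-39 mm, 8 mm above the rim, while the table and rim depths come out right. So the real tips are about 38 mm short of the reported TCP, and the fingers closed above the wall. I'll descend in steps with a force check and allow for this offset.

```bash
python3 - <<'E'
from h import *
p=robot.read_position(); f0=robot.read_force(); robot.move_gripper(.6)
for z in (.012,0,-.012):
    try: robot.servo_line([p[0],p[1],z],speed=.08)
    except robot.Unreachable as e: print("unreach",z,e); break
    df=robot.read_force()-f0; print(z,robot.read_position().round(4),df.round(2))
    if abs(df[2])>6: break
robot.move_gripper(0)
print(robot.read_grip_width()*88,robot.read_finger_force(),robot.read_force().round(2),robot.read_t())
E
```

```text
0.012 [0.4929 0.3365 0.0113] [ 0.6   0.28 -0.07]
0 [ 0.493   0.3366 -0.0005] [ 1.03 -0.16  0.33]
-0.012 [ 0.4931  0.3366 -0.0123] [1.6  0.54 0.09]
5.8180506094095445 30.000035762786865 [-0.87  0.32  0.44] 19.05
```

The wall is gripped (5.8 mm at 30 N), which confirms the 38 mm offset. Now I'll carry the box to the drop point.

```bash
python3 - <<'E'
from h import *
drop=-.119*up+.533*left; g=drop-.067*up
p=robot.read_position()
robot.servo_line([p[0],p[1],.0],speed=.08); print(robot.read_force().round(2),robot.read_grip_width()*88)
robot.servo_line([*g,.0],Rdown(264.5),speed=.1); print(robot.read_force().round(2),robot.read_grip_width()*88,robot.read_position())
robot.servo_line([*g,-.0115],speed=.04); robot.dwell(.2); print(robot.read_force().round(2),robot.read_position())
robot.move_gripper(.3); robot.servo_line([*g,.06],speed=.15); q=g-up*.12
robot.servo_line([*q,.16],speed=.3)
for n in ("scene","top"):
    im,d=grab(n); P=cloud(n,d); hsv=cv2.cvtColor(im,cv2.COLOR_RGB2HSV); cv2.imwrite(f"pics/{n}2.png",im[...,::-1])
    b=(d>0)&(hsv[...,0]>105)&(hsv[...,0]<130)&(hsv[...,1]>120)&(P[...,2]>.045)&(P[...,2]<.065)&(P[...,1]>-.05)&(P[...,0]<.7)
    print(n,cv2.minAreaRect((P[b][:,:2]*1000).astype(np.float32)),b.sum(),np.percentile(P[b][:,2],[1,50,99]))
print(robot.read_t(),drop)
im=cv2.imread("pics/scene2.png"); cv2.imwrite("pics/scene2c.png",cv2.resize(im[150:350,220:480],None,fx=3,fy=3))
E
```

```text
[ 0.37 -0.58 -3.84] 5.997054695032272
[ 0.09 -0.18 -3.16] 5.88471069131001 [ 5.48404485e-01  1.34138112e-01 -1.08850978e-05]
[ 0.42  0.27 -2.64] [ 0.54820913  0.13367224 -0.0117679 ]
scene ((543.7891845703125, 67.27295684814453), (143.0446014404297, 137.79373168945312), 84.76004791259766) 446 [0.04538876 0.05360852 0.06021621]
top ((539.35888671875, 69.40061950683594), (130.64405822753906, 135.87892150878906), 85.20758819580078) 176 [0.04650203 0.05460705 0.0624536 ]
24.2417 [0.54198125 0.06711875]
```

View pics/scene2c.png

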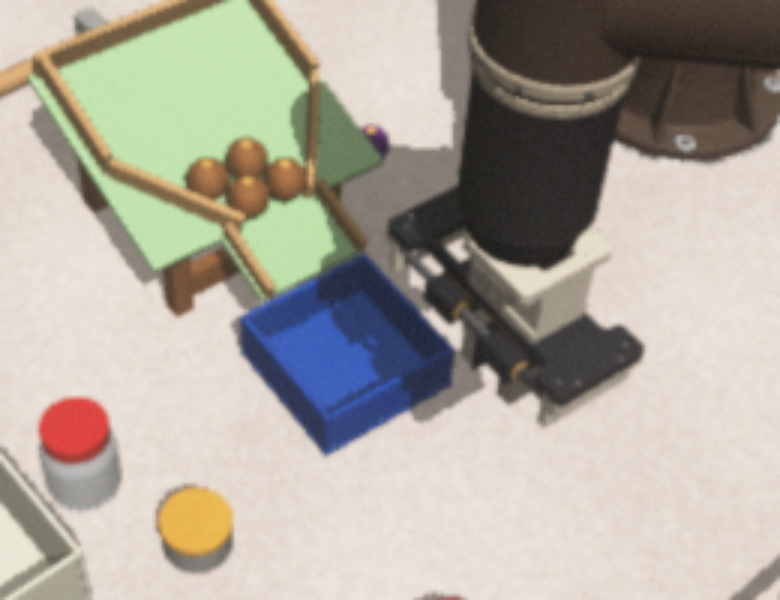

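scene2c shows the box standing flat, released and under the lip. Its middle is at about (0.542,0.068) against the drop point (0.542,0.067), and the four knobs are still wedged. Now I'll nudge the y=-20 knob uphill with shut fingers.

```bash
cat >> h.py <<'E'
OFF=.0385; S0=-.004; T0=.533
def at(x,y): return (x+S0)*up+(y+T0)*left
def tz(x,c=.0146): return .111+.268*x+c-OFF
def nudge(y,x0=-.060,x1=0.0,c=.0146):
    robot.servo_line([*at(x0,y),.20],Rdown(264.5),speed=.3)
    robot.servo_line([*at(x0,y),tz(x0,c)],speed=.2); print("down",robot.read_force().round(2))
    robot.servo_line([*at(x1,y),tz(x1,c)],speed=.08); print("push",robot.read_force().round(2),robot.read_position())
    robot.servo_line([*at(x1,y),.20],speed=.35)
    robot.servo_line([*at(-.28,0),.20],speed=.4); robot.dwell(.5)
def look(k):
    for n in ("scene","top"):
        im,d=grab(n); cv2.imwrite(f"pics/{n}{k}.png",im[...,::-1]); np.savez(f"{n}{k}.npz",im=im,d=d,P=cloud(n,d))
        cv2.imwrite(f"pics/{n}{k}c.png",cv2.resize(im[150:350,220:480] if n=="scene" else im[190:320,230:470],None,fx=3,fy=3)[...,::-1])
E
python3 - <<'E'
from h import *
robot.move_gripper(0)
p=robot.read_position(); robot.servo_line([p[0],p[1],.22],speed=.3)
nudge(-.019); look(3); print(robot.read_t())
E
```

```text
down [0.39 0.03 0.05]
push [-0.15 -0.06 -0.31] [ 0.51187536 -0.04560499  0.08693472]
29.85
```

View pics/scene3c.png

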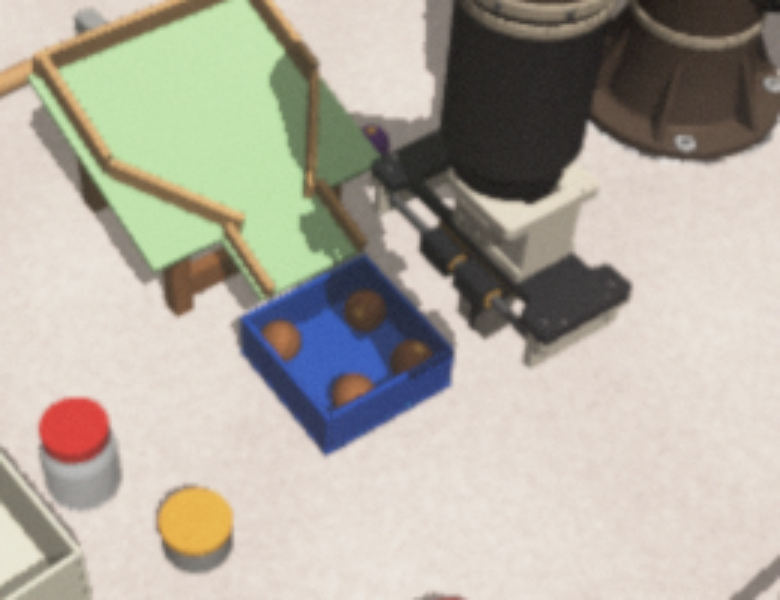

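scene3c shows all four knobs in the box, at about crop (281,340), (365,310), (410,357) and (352,390). I'll wait for them to settle, confirm they're at rest, and hand in.

```bash
python3 - <<'E'
from h import *
for i in range(4):
    robot.dwell(2.0); a,_=grab("scene"); robot.dwell(.6); b,_=grab("scene")
    df=cv2.GaussianBlur(cv2.absdiff(a,b),(5,5),0)[225:310,295:375].max(); print(robot.read_t(),df)
    if df<22: break
cv2.imwrite("pics/end.png",cv2.resize(b[150:350,220:480],None,fx=3,fy=3)[...,::-1])
print(robot.job_done())
E
```

```text
32.55 4
the job is handed in; nothing more can be done
None
```

The box stands under the spout, within about 2 mm of the drop point by camera. One nudge sent all four knobs into it, they were at rest, and the job was handed in at about 33 s; the judge's verdict was not shown.

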